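# Step a saddle spacer along a stop rail to set equal gaps

## Robot

A 6-joint arm with a two-finger parallel gripper is mounted at the origin on a cart in front of the work surface, level with it; the furniture and walls round the work are solid. World frame = base frame: x ahead of the robot, y to its left, z up, the work surface at z = 0. Lengths are in m, angles in rad, forces in N, time in s.
With the tool pointing down it reaches from about 0.375 to 0.9 m from the base axis. Payload 3.1 kg.
Tool frame: the origin (TCP) lies between the finger pads; the fingertips stand 17 mm ahead of it and the grasp point (between the pads) lies 2 mm behind it (robot.nose_length is the distance from the TCP to the fingertips, in m); z points along the fingers, y is the line along which they close (so a half turn about z gives the same grasp; the last joint's range is limited). The gripper opens to 87 mm and grips with 3 to 60 N. Pads are 19 mm wide; open, the fingers measure 117 mm over their backs; the gripper's body (75 mm by 190 mm) begins 51 mm behind the grasp point.
Start: joints at [-1.335, 0.527, 1.433, -0, 1.181, -0.178], TCP at [0.252, -0.572, 0.24] pointing down, gripper open.
Joint ranges: [-3.08, 3.08], [-0.75, 2.2], [0.22, 2.44], [-1.43, 4.57], [0, 2.65], [-2.85, 2.85]. Speed limits (rad/s): [2.79, 2.79, 3.14, 3.14, 3.14, 3.14].

## Interface

Orientations are given as a unit quaternion [x, y, z, w].
In Python, from rig import robot, cams gives the robot as it stands.
- The arm moves only by the shell command python3 -m pendant 'ROWS' [FORCE]. ROWS is JSON, a list of rows, each an object with "jaw": the opening, from 0 (shut) to 1 (fully open); "linear": the shift along the tool's x, y, z in cm, a list of three; "twist": the turn about the tool's z in degrees. A call has 1 to 12 rows; each row shifts and turns the commanded pose from where the row before left it, along the tool's axes as they then stand; what a row does not reach is not made up. A row lasts 1/12 s, in which the tool goes at most 41.7 mm and 7.16 degrees, less where a joint would pass 70% of its speed; a pose out of reach is approached as far as the arm can. A call is refused whole if a number of a shift passes 4.17 or a number of a turn 7.16, either way. A call with a gripper value outside its range is refused whole. The fingers move at their own pace and stop on an object; FORCE is the grip in N (left out, the last holds). Time passes only in rows, so rows that do not move let the fingers close. It gives the time, the measured TCP pose, the force, the opening and the grip force at its end, in the units of the state.
- robot.get_obs(): the state, without advancing time (a new reading comes with each control period).
- cams.camera(name): name is "scene" or "top"; returns a dict with "color" (400x640x3 uint8, blue, green, red), "depth" (400x640 float32, m along the optical axis (not along the pixel's ray), 0 where there is no reading), "fov_y" (degrees; the focal length in pixels is half the picture's height over the tangent of half this angle, whatever the lens; pixels are square), "cx", "cy" (the principal point, pixels), "view" (4x4, takes a point from world to camera coordinates). Camera axes: x right, y down, z forward; pixel columns grow to the right and rows downward; lengths in m; the calibration is good to about 2 mm. A picture is of the moment at which its call begins.
- robot.hand_in(): hands the job in; it is judged then, once.
The state is a dict: "time": time; "q": joint angles; "joint_velocities": joint speeds; "joint_torque": joint torques, N m; "position": TCP position; "tool_rot": TCP orientation; "ft_force": force on the tool from outside, world axes, zero at the start; "moment": the same for the moment, N m; "grip_width": finger opening in m; "grip_force": force on a finger pad.
Only numpy, scipy, OpenCV 4.12 (cv2) and the standard library are available. Lean on these libraries where they do the work, as an engineer would, in place of code of your own. Each camera call takes 0.05 s, during which the arm holds its last target. There are 200 camera calls.

## Task

Set the rail's two steel sliding stops to equal gaps with the blue saddle spacer (the orange one is the wrong width): lower it over the steel stop next to the red fixed one, thick leg towards the red stop, and draw it along until the thick leg just meets the red stop. Lift it off, step it over the other steel stop and draw that one in the same way until the thick leg just meets the first steel stop, without shifting that one. Then stand the blue spacer upright on the bench in front of the rail and let go.

Things in the scene. Friction and masses are not known exactly. Their poses are not given: they have to be found in the camera images.
- blue_spacer: Loose blue saddle spacer, inverted U with a handle; 32 mm along x, 0.15 kg. Origin at foot height under the middle of cavity and handle. +y to the thick leg, yaw within 26 deg of the world's. Along y: cavity -19..19 mm, thick leg 19..45, thin leg -29..-19. Roof of cavity 34 mm up, saddle top 44; handle y -11..11, to 89 mm up. Drawn to +y over a stop it leaves a 40 mm gap. Orange twin: 12 mm leg.
- rail: Aluminium stop rail, fixed: plate 60 (x) x 240 (y) x 10 mm, marked every 10 mm. Origin: middle of its underside, z = 0 (black mat level; the bare worktop beside the mat is 2.5 mm lower). Its y axis runs along the rail to the fixed red stop, a block 50 (x) x 24 (y) mm, 40 mm above the plate, centred at y = +100 mm (inner face at +88). Yaw within 15 deg of the world's.
- near_stop_top (a point): Middle of the top face (50 mm above the bench) of the steel sliding stop next to the red one: block 50 (x) x 24 (y) x 40 mm on the plate, black knob 12 mm out at its front (-x). Slides only along the rail's y, about 3 N friction, stays where left. Starts 28 to 50 mm too far from the red stop.
- far_stop_top (a point): Middle of the top face (50 mm above the bench) of the outer steel sliding stop; same size, knob and friction as the near one. Starts 44 to 74 mm too far out.

How it is judged:
By the outcome, as a careful person would: the job done as asked, in the order asked, and still so for the second after the job is handed in, with the robot touching nothing.
It also fails if it takes over 56 s, if anything falls off the work surface, if the arm or the gripper's body presses on something with over 40 N, if the wrist force passes 120 N, or if a joint passes its speed limit or range.

## Working session

There is one attempt and no reset: what is moved stays moved. The work goes in short steps, Python scripts to look and compute and a shell command to move; the robot and the scene stay as the last step left them, time stands still between calls to the robot, and variables do not carry over. Pictures are saved under pics/ and viewed, at most 10 in all, crops included, and the job is handed in when it is done.

```bash
mkdir -p pics
cat > h.py <<'E'
import numpy as np, cv2
from rig import robot, cams
def grab(n):
    c=cams.camera(n); h=c["color"].shape[0]
    c["f"]=h/2/np.tan(np.radians(c["fov_y"])/2); c["T"]=np.linalg.inv(c["view"]); return c
def cloud(c):
    d=c["depth"]; v,u=np.mgrid[:d.shape[0],:d.shape[1]]
    P=np.stack([(u-c["cx"])/c["f"]*d,(v-c["cy"])/c["f"]*d,d],-1)
    return P@c["T"][:3,:3].T+c["T"][:3,3]
def proj(c,p):
    q=c["view"][:3,:3]@np.array(p)+c["view"][:3,3]; return c["f"]*q[:2]/q[2]+[c["cx"],c["cy"]]
def onz(c,u,v,z):
    r=c["T"][:3,:3]@np.array([(u-c["cx"])/c["f"],(v-c["cy"])/c["f"],1]); o=c["T"][:3,3]
    return o+r*(z-o[2])/r[2]
E
python3 - <<'E'
from h import *
for n in("top","scene"):
    c=grab(n); cv2.imwrite(f"pics/{n}0.png",c["color"]); np.savez(f"{n}0.npz",**c); print(n,c["T"].round(3).tolist(),c["f"],c["cx"],c["cy"])
o=robot.get_obs(); print(o)
E
```

```text
top [[-0.021, -0.993, 0.117, 0.397], [-1.0, 0.02, -0.008, -0.172], [0.005, -0.117, -0.993, 0.894], [0.0, 0.0, 0.0, 1.0]] 393.320868731433 319.6389280769701 192.47787269106166
scene [[0.408, -0.691, 0.596, 0.003], [-0.913, -0.307, 0.269, -0.427], [-0.003, -0.654, -0.756, 0.694], [0.0, 0.0, 0.0, 1.0]] 485.0555425932709 328.00991433008534 202.30216484752515
{'time': 0.1, 'q': array([-1.33449930e+00,  5.28386887e-01,  1.43378968e+00, -3.08394434e-06,
        1.18141339e+00, -1.78512612e-01]), 'joint_velocities': array([ 0.00033374, -0.0015165 , -0.00362526,  0.00052528,  0.00075689,
       -0.00082164]), 'joint_torque': array([ 6.38766505e-05, -4.40985382e+01, -1.77150679e+01,  6.34062756e-02,
        5.34140377e-02, -5.24485245e-05]), 'position': array([ 0.25175169, -0.57135555,  0.23865613]), 'tool_rot': array([ 9.78568003e-01,  2.05921507e-01, -3.02745830e-05, -9.98192973e-04]), 'ft_force': array([-0.08478621,  0.18475711,  0.11021972]), 'moment': array([-0.00450389, -0.02102799, -0.01093693]), 'grip_force': 0.0, 'grip_width': 0.0871506125849568}
```

View pics/top0.png

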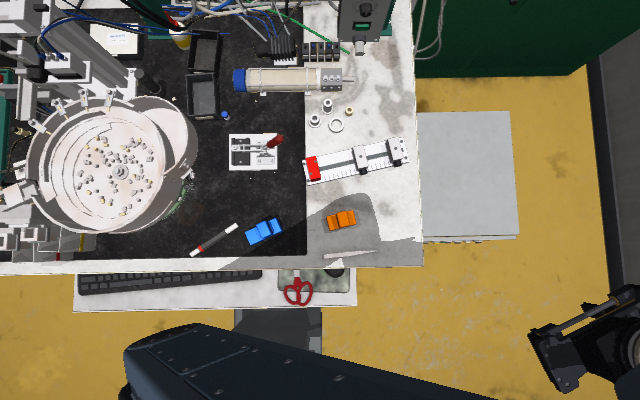

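View pics/scene0.png

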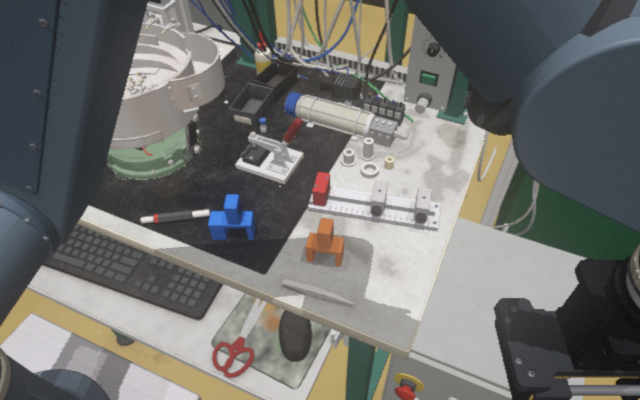

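Run:
```python
from h import *
z=dict(np.load("top0.npz")); c=z; im=c["color"]
crop=im[120:260,220:430]; a=cv2.resize(crop,None,fx=3.8,fy=3.8,interpolation=cv2.INTER_CUBIC); cv2.imwrite("pics/topcrop.png",a)
s=dict(np.load("scene0.npz")); cv2.imwrite("pics/scenecrop.png",cv2.resize(s["color"][160:270,200:450],None,fx=3.2,fy=3.2,interpolation=cv2.INTER_CUBIC)[:600,:800])
for n,c in(("top",z),("scene",s)):
    P=cloud(c); hsv=cv2.cvtColor(c["color"],cv2.COLOR_BGR2HSV); H,S=hsv[...,0],hsv[...,1]
    for nm,m in(("blue",(abs(H-108.)<10)&(S>150)),("red",((H<6)|(H>174))&(S>150))):
        X=P[...,0];Y=P[...,1];Z=P[...,2]
        m=m&(X>.3)&(X<.6)&(Y>-.35)&(Y<0)
        for lo,hi in((.07,.1),(.035,.055),(.005,.03)):
            k=m&(Z>lo)&(Z<hi)
            if k.sum()>8:
                q=P[k]; r=cv2.minAreaRect((q[:,:2]*1000).astype(np.float32)); print(n,nm,lo,k.sum(),np.median(q,0).round(4),r)
    k=(Z>.042)&(Z<.058)&(X>.38)&(X<.55)&(Y<-.17)&(Y>-.42)&(S<80)
    lab,L,st,ce=cv2.connectedComponentsWithStats(k.astype(np.uint8))
    for i in range(1,lab):
        if st[i,4]>25: 
            q=P[L==i]; print(n,"steel",st[i],q.mean(0).round(4),cv2.minAreaRect((q[:,:2]*1000).astype(np.float32)))
```

```text
top blue 0.07 182 [ 0.4192 -0.0624  0.0886] ((419.2356872558594, -61.37932586669922), (31.946189880371094, 21.970823287963867), 23.467510223388672)
top blue 0.035 346 [ 0.4143 -0.0444  0.044 ] ((415.7496032714844, -53.88318634033203), (32.056549072265625, 74.28428649902344), 24.2872257232666)
top blue 0.005 21 [ 0.4201 -0.0865  0.0162] ((406.86724853515625, -66.46076202392578), (25.88055992126465, 74.45625305175781), 46.733219146728516)
top red 0.035 229 [ 0.5504 -0.1651  0.05  ] ((551.4636840820312, -164.79901123046875), (49.464054107666016, 22.762474060058594), 12.81393051147461)
scene blue 0.07 277 [ 0.4117 -0.0663  0.0881] ((418.25811767578125, -63.842620849609375), (35.35735321044922, 21.697452545166016), 24.710920333862305)
scene blue 0.035 575 [ 0.4093 -0.057   0.0437] ((415.7855224609375, -56.31703186035156), (35.32201385498047, 73.87110900878906), 23.55297088623047)
scene blue 0.005 156 [ 0.3933 -0.0443  0.0192] ((405.6065979003906, -61.110877990722656), (13.211272239685059, 72.17765045166016), 24.18754005432129)
scene red 0.035 158 [ 0.5505 -0.1653  0.0498] ((550.5875244140625, -165.79776000976562), (47.39282989501953, 19.20106315612793), 14.709319114685059)
```

View pics/topcrop.png

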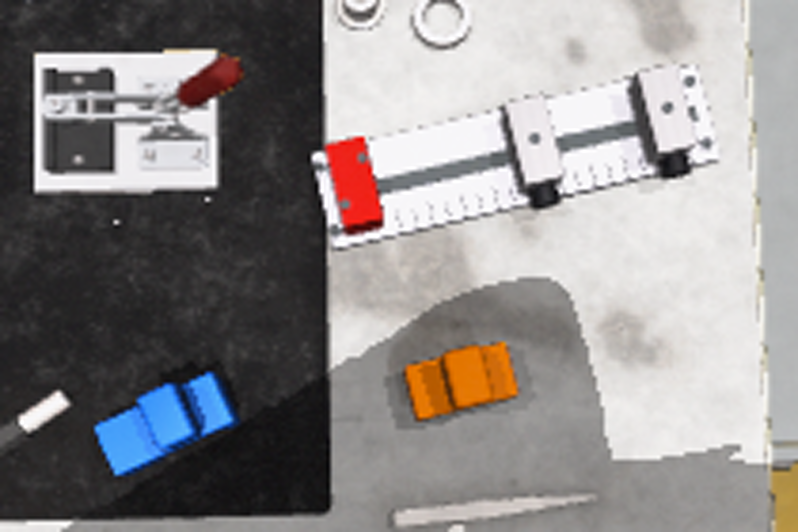

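View pics/scenecrop.png

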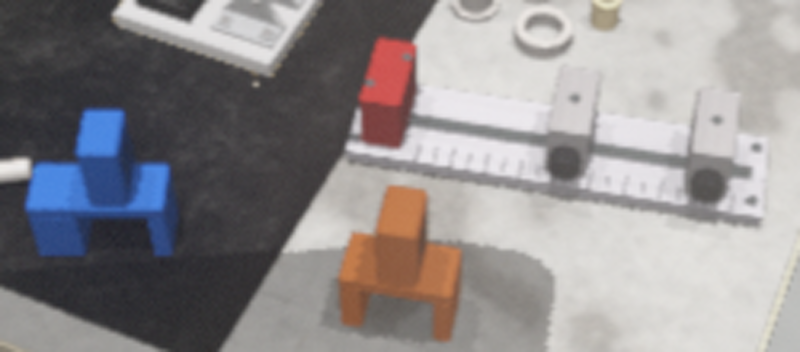

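The top view shows the red stop at crop (354,184), with the near and far steel stop holes at about (535,138) and (668,107). The blue spacer is at (165,425) with its thick leg on the left (+y). Its handle is clear and the orange twin stands right of it.

```bash
cat >> h.py <<'E'
def delta(p,psi):
    o=robot.get_obs(); x,y,z,w=o["tool_rot"]; from scipy.spatial.transform import Rotation as R
    M=R.from_quat(o["tool_rot"]).as_matrix(); ps=np.degrees(np.arctan2(M[1,0],M[0,0]))
    print("psi",ps.round(2),"shift cm (tool axes)",(100*M.T@(np.array(p)-o["position"])).round(2),"twist",(ps-psi).round(2))
E
python3 - <<'E'
from h import *
c=dict(np.load("top0.npz"))
w=lambda x,y,z:onz(c,220+(x+.5)/3.8-.5,120+(y+.5)/3.8-.5,z)
for n,p,z in(("red",(350.5,183),.05),("near",(535,138),.05),("far",(668,107),.05),("railFL",(335,248),.01),("railFR",(718,160),.01),("railBL",(313,153),.01),("railBR",(695,66),.01),("matedge",(327,300),0),("benchedge",(762,300),0),("free",(660,270),-.0025),("orange",(460,380),.044)): print(n,w(*p,z).round(4))
a=w(335,248,.01)-w(718,160,.01);b=w(313,153,.01)-w(695,66,.01)
print([np.degrees(np.arctan2(-v[0],v[1])) for v in(a,b)])
delta([.419,-.0618,.18],24.2)
E
```

```text
red [ 0.5508 -0.1628  0.05  ]
near [ 0.5749 -0.2694  0.05  ]
far [ 0.5916 -0.3467  0.05  ]
railFL [ 0.5189 -0.1524  0.01  ]
railFR [ 0.5677 -0.3836  0.01  ]
railBL [ 0.5768 -0.1402  0.01  ]
railBR [ 0.6258 -0.3724  0.01  ]
matedge [ 0.4889 -0.1468  0.    ]
benchedge [ 0.4836 -0.4085  0.    ]
free [ 0.5033 -0.3483 -0.0025]
orange [ 0.4372 -0.2228  0.044 ]
[np.float64(11.91525095412062), np.float64(11.923562225153383)]
psi 23.77 shift cm (tool axes) [ 35.84 -39.88   5.96] twist -0.43
```

```bash
python3 -m pendant '[{"jaw":1,"linear":[1.5,-1.7,0],"twist":0},{"jaw":0.8,"linear":[2.5,-2.8,0],"twist":-0.4},{"jaw":0.6,"linear":[2.5,-2.8,0],"twist":0},{"jaw":0.6,"linear":[2.5,-2.8,0],"twist":0},{"jaw":0.6,"linear":[2.5,-2.8,0],"twist":0},{"jaw":0.6,"linear":[2.5,-2.8,0],"twist":0},{"jaw":0.6,"linear":[2.5,-2.8,0],"twist":0},{"jaw":0.6,"linear":[2.5,-2.8,0],"twist":0},{"jaw":0.6,"linear":[2.5,-2.8,0],"twist":0},{"jaw":0.6,"linear":[2.5,-2.8,0],"twist":0},{"jaw":0.6,"linear":[2.5,-2.8,0],"twist":0},{"jaw":0.6,"linear":[2.5,-2.8,0],"twist":0}]' 20; python3 -c "
from h import *
delta([.419,-.0618,.12],24.2)"
```

```text
time: 1.1
position: [0.3838, -0.155, 0.2395]
tool_rot: [0.978, 0.209, -0.0, -0.0]
ft_force: [1.0, 0.4, 0.0]
grip_width: 0.0526
grip_force: 0.0
psi 24.14 shift cm (tool axes) [ 7.02 -7.06 11.95] twist -0.06
```

```bash
python3 -m pendant '[{"jaw":0.6,"linear":[2.0,-2.1,0],"twist":0},{"jaw":0.6,"linear":[2,-2,0],"twist":0},{"jaw":0.6,"linear":[1.8,-1.8,1],"twist":0},{"jaw":0.6,"linear":[1,-1.2,3],"twist":0},{"jaw":0.6,"linear":[0,0,3],"twist":0},{"jaw":0.6,"linear":[0,0,2],"twist":0},{"jaw":0.6,"linear":[0,0,0],"twist":0}]'; python3 -c "
from h import *
c=grab('scene');cv2.imwrite('pics/s1.png',cv2.resize(c['color'][100:280,130:330],None,fx=3,fy=3))
delta([.419,-.0618,.067],24.2)"
```

```text
time: 1.68
position: [0.4143, -0.0627, 0.1466]
tool_rot: [0.978, 0.21, -0.003, -0.002]
ft_force: [-0.1, 0.5, 0.0]
grip_width: 0.052
grip_force: 0.0
psi 24.19 shift cm (tool axes) [0.43 0.04 8.11] twist -0.01
```

View pics/s1.png

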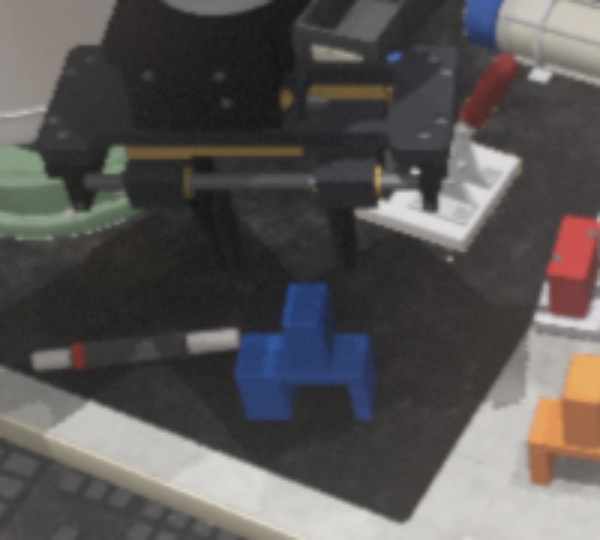

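The open fingers (at about 225,230 and 345,230) stand above the blue handle (305,290). I'll check that there is room for the gripper body before lowering it.

Run:
```python
from h import *
for n in("top","scene"):
    P=cloud(dict(np.load(n+"0.npz")))
    for nm,p,psi in(("pick",[.419,-.0618],24.2),("near",[.566,-.26],12.3),("nearend",[.56,-.22],12.3),("far",[.591,-.346],12.3),("place",[.50,-.34],12.3)):
        a=np.radians(psi); d=P[...,:2]-p; lx=d[...,0]*np.cos(a)+d[...,1]*np.sin(a); ly=-d[...,0]*np.sin(a)+d[...,1]*np.cos(a)
        k=(abs(lx)<.06)&(abs(ly)<.115)&(P[...,2]>.06)&(P[...,2]<.3); print(n,nm,k.sum(),P[k][:,2].max() if k.any() else "", lx[k].min() if k.any() else "",ly[k].max()if k.any() else "")
```

```text
top pick 192 0.09236847107237822 -0.015610523778012392 0.011320366196045845
top near 0   
top nearend 34 0.14377966294729905 0.051315597460043126 0.11491961483158025
top far 0   
top place 1 0.08168082466848614 -0.04642534468960278 0.11493264148583733
scene pick 375 0.0914155703067735 -0.01912702900851211 0.009302935912146308
scene near 0   
scene nearend 110 0.14383238094846784 0.05001140919846966 0.11488044117293397
scene far 0   
scene place 55 0.08863232001631605 -0.05348314805941444 0.11485988421370408
```

```bash
python3 -m pendant '[{"jaw":0.6,"linear":[0.4,0,2.5],"twist":0},{"jaw":0.6,"linear":[0,0,2.5],"twist":0},{"jaw":0.6,"linear":[0,0,2],"twist":0},{"jaw":0.6,"linear":[0,0,0.9],"twist":0},{"jaw":0.6,"linear":[0,0,0],"twist":0},{"jaw":0.6,"linear":[0,0,0],"twist":0}]' 20; python3 -c "
from h import *
delta([.419,-.0618,.067],24.2)"
```

```text
time: 2.23
position: [0.4212, -0.0632, 0.0712]
tool_rot: [0.978, 0.209, 0.0, 0.0]
ft_force: [1.3, 1.0, 0.2]
grip_width: 0.0521
grip_force: 0.0
psi 24.13 shift cm (tool axes) [-0.14 -0.22  0.42] twist -0.07
```

```bash
python3 -m pendant '[{"jaw":0.6,"linear":[-0.1,-0.15,0.3],"twist":0},{"jaw":0.6,"linear":[0,0,0],"twist":0},{"jaw":0.1,"linear":[0,0,0],"twist":0},{"jaw":0.1,"linear":[0,0,0],"twist":0},{"jaw":0.1,"linear":[0,0,0],"twist":0},{"jaw":0.1,"linear":[0,0,0],"twist":0},{"jaw":0.1,"linear":[0,0,0],"twist":0},{"jaw":0.1,"linear":[0,0,0],"twist":0}]' 35; python3 -c "
from h import *
delta([.419,-.0618,.067],24.2)"
```

```text
time: 2.9
position: [0.4188, -0.0615, 0.0676]
tool_rot: [0.978, 0.209, -0.0, -0.0]
ft_force: [0.4, 0.9, 0.5]
grip_width: 0.0218
grip_force: 35.0
psi 24.17 shift cm (tool axes) [0.01 0.03 0.06] twist -0.03
```

```bash
python3 -m pendant '[{"jaw":0.1,"linear":[0,0,-1],"twist":0},{"jaw":0.1,"linear":[0,0,-2],"twist":0},{"jaw":0.1,"linear":[0,0,-2.5],"twist":4},{"jaw":0.1,"linear":[0,0,-2],"twist":4},{"jaw":0.1,"linear":[0,0,-0.5],"twist":3.9},{"jaw":0.1,"linear":[0,0,0],"twist":0},{"jaw":0.1,"linear":[0,0,0],"twist":0}]'; python3 -c "
from h import *
delta([.572,-.270,.148],12.3)"
```

```text
time: 3.48
position: [0.4187, -0.0615, 0.1476]
tool_rot: [0.994, 0.108, 0.0, 0.0]
ft_force: [-0.8, -0.4, -1.7]
grip_width: 0.0217
grip_force: 35.0
psi 12.37 shift cm (tool axes) [10.51 23.65 -0.04] twist 0.07
```

```bash
python3 -m pendant '[{"jaw":0.1,"linear":[0.5,1.2,0],"twist":0},{"jaw":0.1,"linear":[1.1,2.4,0],"twist":0},{"jaw":0.1,"linear":[1.1,2.4,0],"twist":0},{"jaw":0.1,"linear":[1.1,2.5,0],"twist":0},{"jaw":0.1,"linear":[1.1,2.5,0],"twist":0},{"jaw":0.1,"linear":[1.1,2.5,0],"twist":0},{"jaw":0.1,"linear":[1.1,2.5,0],"twist":0},{"jaw":0.1,"linear":[1.1,2.5,0],"twist":0},{"jaw":0.1,"linear":[1.1,2.5,0],"twist":0},{"jaw":0.1,"linear":[0.9,2,0],"twist":0},{"jaw":0.1,"linear":[0.3,0.6,0],"twist":0},{"jaw":0.1,"linear":[0,0,0],"twist":0}]'
python3 - <<'E'
from h import *
delta([.572,-.270,.148],12.3)
c=grab('scene');cv2.imwrite('pics/s2.png',cv2.resize(c['color'][120:240,290:450],None,fx=4.5,fy=4.5,interpolation=cv2.INTER_CUBIC))
# predicted vs seen blue: low blue points in both cams
for n in("scene","top"):
    c=grab(n) if n=="top" else c
    P=cloud(c); hsv=cv2.cvtColor(c["color"],cv2.COLOR_BGR2HSV)
    m=(abs(hsv[...,0]-108.)<10)&(hsv[...,1]>130)&(np.linalg.norm(P[...,:2]-[.572,-.27],axis=-1)<.08)&(P[...,2]>.11)&(P[...,2]<.13)
    if m.sum()>5: print(n,m.sum(),cv2.minAreaRect((P[m][:,:2]*1000).astype(np.float32)))
E
```

```text
time: 4.48
position: [0.5722, -0.272, 0.1459]
tool_rot: [0.994, 0.106, -0.0, -0.0]
ft_force: [-0.1, -0.1, -1.9]
grip_width: 0.0218
grip_force: 35.0
psi 12.2 shift cm (tool axes) [ 0.02 -0.2  -0.21] twist -0.1
scene 230 ((568.9523315429688, -266.366943359375), (29.776090621948242, 68.69371032714844), 13.284588813781738)
```

View pics/s2.png

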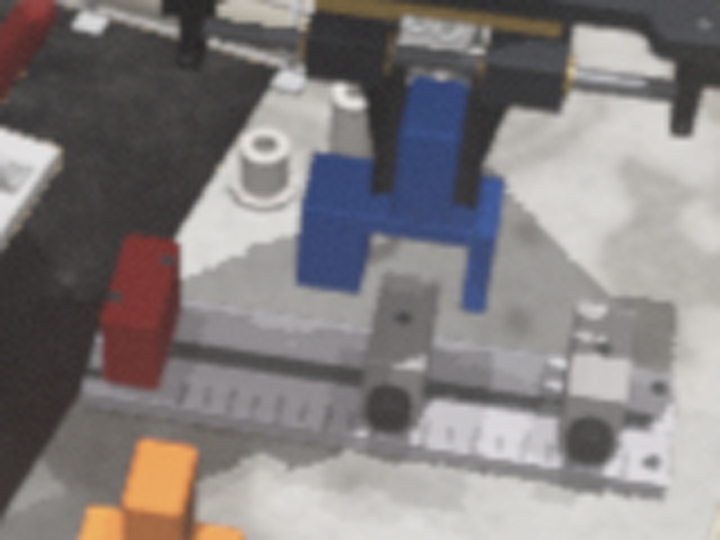

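Run:
```python
from h import *
s=dict(np.load("scene0.npz")); w=lambda x,y,z:onz(s,290+(x+.5)/4.5-.5,120+(y+.5)/4.5-.5,z)
n=w(403,317,.05); print("near",n)
a=np.radians(12.3);u=np.array([-np.sin(a),np.cos(a)]);x=np.array([np.cos(a),np.sin(a)])
d=np.array([.5722,-.272])-n[:2]; print("spacer rel stop along y,x mm",1e3*d@u,1e3*d@x)
```

```text
near [ 0.57518517 -0.26983758  0.05      ]
spacer rel stop along y,x mm -1.4768557373207347 -3.3773070375726566
```

```bash
python3 -m pendant '[{"jaw":0.1,"linear":[0,-0.15,1],"twist":0},{"jaw":0.1,"linear":[0,0,1.3],"twist":0},{"jaw":0.1,"linear":[0,0,0.6],"twist":0},{"jaw":0.1,"linear":[0,0,0],"twist":0}]'; python3 -m pendant '[{"jaw":0.1,"linear":[0,0,1],"twist":0},{"jaw":0.1,"linear":[0,0,1],"twist":0},{"jaw":0.1,"linear":[0,0,0.5],"twist":0},{"jaw":0.1,"linear":[0,0,0],"twist":0},{"jaw":0.1,"linear":[0,0,0],"twist":0}]'; python3 -c "
from h import *
delta([.572,-.270,.0856],12.3)"
```

```text
time: 4.92
position: [0.5693, -0.2663, 0.1163]
tool_rot: [0.994, 0.107, -0.002, -0.002]
ft_force: [0.1, 0.5, -3.0]
grip_width: 0.0219
grip_force: 35.0
time: 5.33
position: [0.5711, -0.2683, 0.093]
tool_rot: [0.994, 0.107, -0.0, -0.0]
ft_force: [0.1, -0.8, -2.0]
grip_width: 0.0218
grip_force: 35.0
psi 12.27 shift cm (tool axes) [0.05 0.18 0.74] twist -0.03
```

```bash
python3 -m pendant '[{"jaw":0.1,"linear":[0,0.15,0.4],"twist":0},{"jaw":0.1,"linear":[0,0,0.3],"twist":0},{"jaw":0.1,"linear":[0,0,0],"twist":0},{"jaw":0.1,"linear":[0,0,0],"twist":0}]'
python3 - <<'E'
from h import *
c=grab('scene');cv2.imwrite('pics/s3.png',cv2.resize(c['color'][140:240,300:440],None,fx=5,fy=5,interpolation=cv2.INTER_CUBIC))
E
```

```text
time: 5.67
position: [0.5716, -0.27, 0.0864]
tool_rot: [0.994, 0.107, -0.0, -0.0]
ft_force: [0.1, -0.5, -1.5]
grip_width: 0.0218
grip_force: 35.0
```

View pics/s3.png

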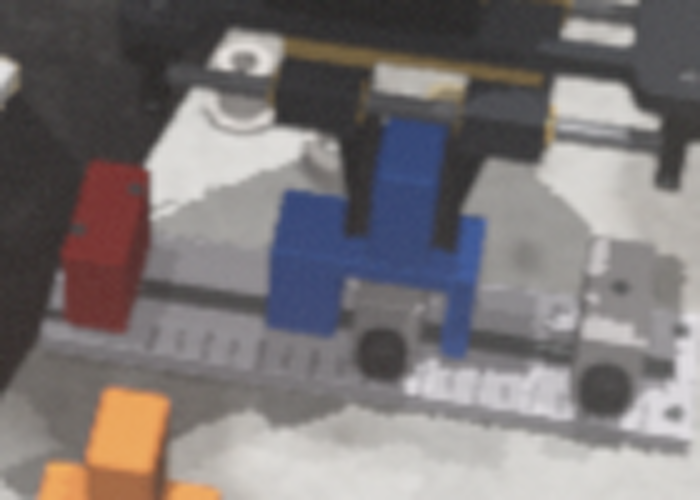

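The spacer straddles the near stop, with its thick leg (305,270) towards the red stop. Next I draw it in.

```bash
python3 -m pendant '[{"jaw":0.1,"linear":[0,-0.4,0],"twist":0},{"jaw":0.1,"linear":[0,-0.4,0],"twist":0},{"jaw":0.1,"linear":[0,-0.4,0],"twist":0},{"jaw":0.1,"linear":[0,-0.4,0],"twist":0},{"jaw":0.1,"linear":[0,-0.4,0],"twist":0},{"jaw":0.1,"linear":[0,-0.4,0],"twist":0}]'; python3 -m pendant '[{"jaw":0.1,"linear":[0,-0.4,0],"twist":0},{"jaw":0.1,"linear":[0,-0.4,0],"twist":0},{"jaw":0.1,"linear":[0,-0.4,0],"twist":0},{"jaw":0.1,"linear":[0,-0.4,0],"twist":0},{"jaw":0.1,"linear":[0,-0.2,0],"twist":0},{"jaw":0.1,"linear":[0,0,0],"twist":0}]';  python3 - <<'E'
from h import *
c=grab('scene');cv2.imwrite('pics/s4.png',cv2.resize(c['color'][140:240,300:440],None,fx=5,fy=5,interpolation=cv2.INTER_CUBIC))
E
```

```text
time: 6.22
position: [0.5668, -0.2466, 0.0867]
tool_rot: [0.994, 0.107, 0.0, 0.001]
ft_force: [0.4, -3.4, -2.7]
grip_width: 0.0217
grip_force: 35.0
time: 6.72
position: [0.5627, -0.2281, 0.0868]
tool_rot: [0.994, 0.107, 0.0, -0.0]
ft_force: [2.0, -1.4, -0.9]
grip_width: 0.0217
grip_force: 35.0
```

View pics/s4.png

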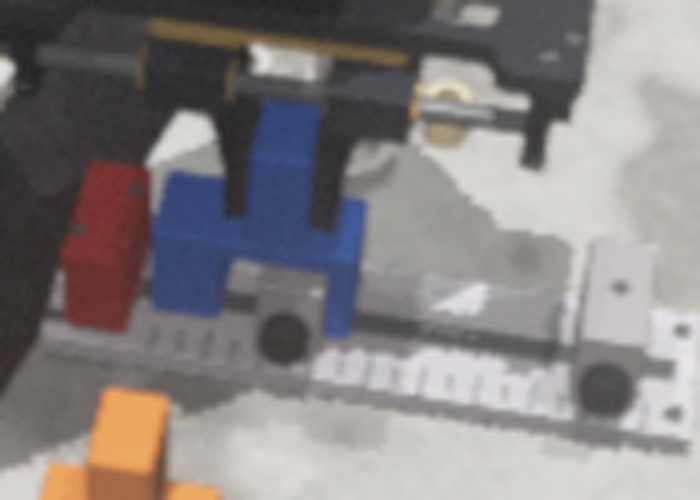

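```bash
python3 -m pendant '[{"jaw":0.1,"linear":[0,-0.25,0],"twist":0},{"jaw":0.1,"linear":[0,-0.15,0],"twist":0},{"jaw":0.1,"linear":[0,-0.05,0],"twist":0},{"jaw":0.1,"linear":[0,0,0],"twist":0}]'; for i in 1 2 ; do python3 -m pendant '[{"jaw":0.1,"linear":[0,-0.08,0],"twist":0},{"jaw":0.1,"linear":[0,0,0],"twist":0},{"jaw":0.1,"linear":[0,0,0],"twist":0}]' |egrep 'pos|ft'; done
```

```text
time: 7.1
position: [0.5619, -0.2245, 0.0866]
tool_rot: [0.994, 0.107, 0.0, 0.0]
ft_force: [0.1, -1.6, -1.8]
grip_width: 0.0218
grip_force: 35.0
position: [0.5618, -0.2239, 0.0866]
ft_force: [0.7, -2.2, -1.6]
position: [0.5616, -0.223, 0.0866]
ft_force: [0.8, -1.7, -1.2]
```

```bash
for i in 1 2 3 4; do python3 -m pendant '[{"jaw":0.1,"linear":[0,-0.06,0],"twist":0},{"jaw":0.1,"linear":[0,0,0],"twist":0},{"jaw":0.1,"linear":[0,0,0],"twist":0}]' |egrep 'pos|ft'; done
```

```text
position: [0.5614, -0.2224, 0.0866]
ft_force: [1.3, -3.6, -1.5]
position: [0.5613, -0.2217, 0.0866]
ft_force: [1.0, -2.4, -0.5]
position: [0.5612, -0.2211, 0.0866]
ft_force: [1.0, -2.8, -0.8]
position: [0.561, -0.2206, 0.0866]
ft_force: [1.9, -2.5, -1.8]
```

```bash
for i in 1 2 3; do python3 -m pendant '[{"jaw":0.1,"linear":[0,-0.05,0],"twist":0},{"jaw":0.1,"linear":[0,0,0],"twist":0},{"jaw":0.1,"linear":[0,0,0],"twist":0}]' |egrep 'pos|ft'; done
```

```text
position: [0.561, -0.2205, 0.0866]
ft_force: [1.3, -4.7, -1.8]
position: [0.5611, -0.2205, 0.0867]
ft_force: [1.6, -4.7, -1.0]
position: [0.561, -0.2204, 0.0867]
ft_force: [0.8, -6.7, -2.2]
```

```bash
for i in 1 2; do python3 -m pendant '[{"jaw":0.1,"linear":[0,-0.07,0],"twist":0},{"jaw":0.1,"linear":[0,0,0],"twist":0},{"jaw":0.1,"linear":[0,0,0],"twist":0}]' |egrep 'pos|ft|rot'; done; python3 -c "
from h import *
o=robot.get_obs();print(o['position'],o['moment']);delta(o['position'],12.3)"
```

```text
position: [0.561, -0.2204, 0.0868]
tool_rot: [0.994, 0.107, 0.001, 0.002]
ft_force: [0.1, -7.4, -1.5]
position: [0.5611, -0.2203, 0.0869]
tool_rot: [0.994, 0.107, 0.001, 0.002]
ft_force: [0.7, -9.1, -2.1]
[ 0.56107285 -0.22027676  0.08686208] [-1.81545616 -0.16161175  0.00734782]
psi 12.32 shift cm (tool axes) [0. 0. 0.] twist 0.02
```

```bash
python3 -m pendant '[{"jaw":0.1,"linear":[0,0.3,0],"twist":0},{"jaw":0.1,"linear":[0,0.3,0],"twist":0},{"jaw":0.1,"linear":[0,0.3,0],"twist":0},{"jaw":0.1,"linear":[0,0,0],"twist":0},{"jaw":0.1,"linear":[0,0,-1],"twist":0},{"jaw":0.1,"linear":[0,0,-2],"twist":0},{"jaw":0.1,"linear":[0,0,-2],"twist":0},{"jaw":0.1,"linear":[0,0,-1],"twist":0},{"jaw":0.1,"linear":[0,0,0],"twist":0},{"jaw":0.1,"linear":[0,0,0],"twist":0}]'
python3 - <<'E'
from h import *
s=dict(np.load("scene0.npz")); print(onz(s,300+620.5/5-.5,140+287.5/5-.5,.05))
delta([.5887,-.3475,.147],12.3)
E
```

```text
time: 10.68
position: [0.5623, -0.2263, 0.1472]
tool_rot: [0.994, 0.107, 0.0, 0.0]
ft_force: [-0.3, 0.8, -2.4]
grip_width: 0.0219
grip_force: 35.0
[ 0.59143076 -0.34753154  0.05      ]
psi 12.28 shift cm (tool axes) [ 0.   12.41  0.03] twist -0.02
```

```bash
python3 -m pendant '[{"jaw":0.1,"linear":[0,1.2,0],"twist":0},{"jaw":0.1,"linear":[0,2,0],"twist":0},{"jaw":0.1,"linear":[0,2,0],"twist":0},{"jaw":0.1,"linear":[0,2,0],"twist":0},{"jaw":0.1,"linear":[0,2,0],"twist":0},{"jaw":0.1,"linear":[0,2,0],"twist":0},{"jaw":0.1,"linear":[0,1,0],"twist":0},{"jaw":0.1,"linear":[0,0.2,0],"twist":0},{"jaw":0.1,"linear":[0,0,0],"twist":0},{"jaw":0.1,"linear":[0,0,0],"twist":0},{"jaw":0.1,"linear":[0,0,0],"twist":0}]'
python3 - <<'E'
from h import *
delta([.5887,-.3475,.0867],12.3)
c=grab('scene');cv2.imwrite('pics/s5.png',cv2.resize(c['color'][120:240,300:450],None,fx=5,fy=5,interpolation=cv2.INTER_CUBIC))
E
```

```text
time: 11.6
position: [0.5881, -0.3462, 0.1461]
tool_rot: [0.994, 0.107, -0.001, -0.001]
ft_force: [-0.3, 0.2, -1.8]
grip_width: 0.0219
grip_force: 35.0
psi 12.32 shift cm (tool axes) [0.04 0.15 5.94] twist 0.02
```

View pics/s5.png

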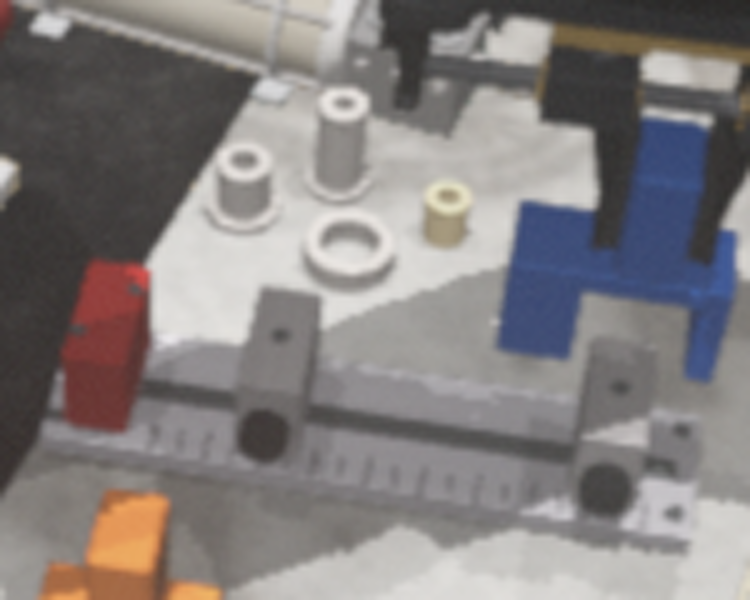

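The near stop is now close to the red one, with its hole at (280,333). The spacer hangs over the far stop, whose hole is at (620,387). Next I lower it.

```bash
python3 -m pendant '[{"jaw":0.1,"linear":[0,0.1,1],"twist":0},{"jaw":0.1,"linear":[0,0,1.3],"twist":0},{"jaw":0.1,"linear":[0,0,0.6],"twist":0},{"jaw":0.1,"linear":[0,0,0],"twist":0}]'; python3 -m pendant '[{"jaw":0.1,"linear":[0,0,0.8],"twist":0},{"jaw":0.1,"linear":[0,0,1],"twist":0},{"jaw":0.1,"linear":[0,0,0.8],"twist":0},{"jaw":0.1,"linear":[0,0,0.4],"twist":0},{"jaw":0.1,"linear":[0,0,0],"twist":0},{"jaw":0.1,"linear":[0,0,0],"twist":0}]'; python3 -c "
from h import *
o=robot.get_obs()['position'];delta([.5887,-.3475,.0867],12.3)
a=np.radians(12.4);print('to contact onset mm',1e3*((np.array([.5610,-.2205])-o[:2])@[-np.sin(a),np.cos(a)])-64)"
```

```text
time: 11.98
position: [0.5872, -0.3471, 0.1145]
tool_rot: [0.994, 0.107, -0.002, -0.002]
ft_force: [-0.0, -0.2, -2.3]
grip_width: 0.0217
grip_force: 35.0
time: 12.48
position: [0.5887, -0.3486, 0.087]
tool_rot: [0.994, 0.107, -0.0, -0.0]
ft_force: [0.2, -0.5, -1.2]
grip_width: 0.0217
grip_force: 35.0
psi 12.26 shift cm (tool axes) [ 0.03 -0.11  0.03] twist -0.04
to contact onset mm 67.09414241421547
```

```bash
python3 -m pendant '[{"jaw":0.1,"linear":[0,-0.4,0],"twist":0},{"jaw":0.1,"linear":[0,-0.4,0],"twist":0},{"jaw":0.1,"linear":[0,-0.4,0],"twist":0},{"jaw":0.1,"linear":[0,-0.4,0],"twist":0},{"jaw":0.1,"linear":[0,-0.4,0],"twist":0},{"jaw":0.1,"linear":[0,-0.4,0],"twist":0},{"jaw":0.1,"linear":[0,-0.4,0],"twist":0},{"jaw":0.1,"linear":[0,-0.2,0],"twist":0}]' | egrep 'pos|ft'; python3 -m pendant '[{"jaw":0.1,"linear":[0,-0.4,0],"twist":0},{"jaw":0.1,"linear":[0,-0.4,0],"twist":0},{"jaw":0.1,"linear":[0,-0.4,0],"twist":0},{"jaw":0.1,"linear":[0,-0.4,0],"twist":0},{"jaw":0.1,"linear":[0,-0.4,0],"twist":0},{"jaw":0.1,"linear":[0,-0.4,0],"twist":0},{"jaw":0.1,"linear":[0,-0.4,0],"twist":0},{"jaw":0.1,"linear":[0,-0.2,0],"twist":0},{"jaw":0.1,"linear":[0,0,0],"twist":0},{"jaw":0.1,"linear":[0,0,0],"twist":0}]' | egrep 'pos|ft'; python3 -c "
from h import *
o=robot.get_obs()['position']
a=np.radians(12.4);print('to contact onset mm',1e3*((np.array([.5610,-.2205])-o[:2])@[-np.sin(a),np.cos(a)])-64)"
```

```text
position: [0.5827, -0.3191, 0.0881]
ft_force: [-0.1, -3.4, -0.3]
position: [0.5756, -0.2892, 0.0872]
ft_force: [0.5, -1.5, -1.1]
to contact onset mm 6.202090073329998
```

```bash
cat > r.py <<'E'
from h import *
o=robot.get_obs(); a=np.radians(12.4);u=np.array([-np.sin(a),np.cos(a)])
print("left mm",round(1e3*((np.array([.5610,-.2205])-o["position"][:2])@u)-64,2),"F along",round(o["ft_force"][:2]@u,1), "M",o["moment"].round(2))
E
python3 -m pendant '[{"jaw":0.1,"linear":[0,-0.2,0],"twist":0},{"jaw":0.1,"linear":[0,-0.15,0],"twist":0},{"jaw":0.1,"linear":[0,-0.05,0],"twist":0},{"jaw":0.1,"linear":[0,0,0],"twist":0},{"jaw":0.1,"linear":[0,0,0],"twist":0}]' |grep ft; python3 r.py; for i in 1 2; do python3 -m pendant '[{"jaw":0.1,"linear":[0,-0.05,0],"twist":0},{"jaw":0.1,"linear":[0,0,0],"twist":0},{"jaw":0.1,"linear":[0,0,0],"twist":0}]' >/dev/null; python3 r.py; done
```

```text
ft_force: [1.2, -1.9, -2.1]
left mm 2.92 F along -2.1 M [-0.52 -0.18 -0.01]
left mm 2.56 F along -2.5 M [-0.62 -0.12  0.01]
left mm 2.07 F along -3.0 M [-0.7  -0.02  0.02]
```

```bash
for i in 1 2 3 4; do python3 -m pendant '[{"jaw":0.1,"linear":[0,-0.04,0],"twist":0},{"jaw":0.1,"linear":[0,0,0],"twist":0},{"jaw":0.1,"linear":[0,0,0],"twist":0}]' >/dev/null; python3 r.py; done
```

```text
left mm 1.69 F along -3.4 M [-0.58  0.02 -0.03]
left mm 1.28 F along -2.7 M [-0.65  0.12 -0.03]
left mm 0.9 F along -2.4 M [-0.64  0.13 -0.03]
left mm 0.47 F along -3.0 M [-0.69  0.18 -0.03]
```

```bash
for i in 1 2 ; do python3 -m pendant '[{"jaw":0.1,"linear":[0,-0.02,0],"twist":0},{"jaw":0.1,"linear":[0,0,0],"twist":0},{"jaw":0.1,"linear":[0,0,0],"twist":0}]' >/dev/null; python3 r.py; done
```

```text
left mm 0.37 F along -3.2 M [-0.7   0.21 -0.03]
left mm 0.18 F along -3.7 M [-0.74  0.2  -0.06]
```

```bash
python3 -m pendant '[{"jaw":0.1,"linear":[0,-0.02,0],"twist":0},{"jaw":0.1,"linear":[0,0,0],"twist":0},{"jaw":0.1,"linear":[0,0,0],"twist":0}]' >/dev/null; python3 r.py
```

```text
left mm 0.08 F along -3.5 M [-0.77  0.21 -0.04]
```

```bash
python3 -m pendant '[{"jaw":0.1,"linear":[0,-0.02,0],"twist":0},{"jaw":0.1,"linear":[0,0,0],"twist":0},{"jaw":0.1,"linear":[0,0,0],"twist":0}]' >/dev/null; python3 r.py
```

```text
left mm 0.09 F along -4.1 M [-0.92  0.23  0.05]
```

```bash
python3 -m pendant '[{"jaw":0.1,"linear":[0,0.2,0],"twist":0},{"jaw":0.1,"linear":[0,0.3,0],"twist":0},{"jaw":0.1,"linear":[0,0.2,0],"twist":0},{"jaw":0.1,"linear":[0,0,0],"twist":0},{"jaw":0.1,"linear":[0,0,-1],"twist":0},{"jaw":0.1,"linear":[0,0,-2],"twist":0},{"jaw":0.1,"linear":[0,0,-2],"twist":0},{"jaw":0.1,"linear":[0,0,-1],"twist":0},{"jaw":0.1,"linear":[0,0,0],"twist":0},{"jaw":0.1,"linear":[0,0,0],"twist":0}]'; python3 -c "
from h import *
delta([.503,-.339,.075],12.3)"
```

```text
time: 17.73
position: [0.5762, -0.2896, 0.1483]
tool_rot: [0.994, 0.107, 0.001, 0.0]
ft_force: [0.3, -0.3, -2.8]
grip_width: 0.022
grip_force: 35.0
psi 12.27 shift cm (tool axes) [-8.21  3.26  7.33] twist -0.03
```

```bash
python3 -m pendant '[{"jaw":0.1,"linear":[-1,0.5,0],"twist":0},{"jaw":0.1,"linear":[-2,0.8,0],"twist":0},{"jaw":0.1,"linear":[-2,0.8,0],"twist":0},{"jaw":0.1,"linear":[-2,0.8,0],"twist":0},{"jaw":0.1,"linear":[-1.2,0.4,0],"twist":0},{"jaw":0.1,"linear":[0,0,0],"twist":0},{"jaw":0.1,"linear":[0,0,2],"twist":0},{"jaw":0.1,"linear":[0,0,2],"twist":0},{"jaw":0.1,"linear":[0,0,1.5],"twist":0},{"jaw":0.1,"linear":[0,0,1],"twist":0},{"jaw":0.1,"linear":[0,0,0.5],"twist":0},{"jaw":0.1,"linear":[0,0,0],"twist":0}]'; python3 -c "
from h import *
delta([.503,-.339,.0651],12.3)"
```

```text
time: 18.73
position: [0.5026, -0.3385, 0.0762]
tool_rot: [0.994, 0.107, -0.001, -0.001]
ft_force: [-0.6, -0.3, -1.6]
grip_width: 0.0219
grip_force: 35.0
psi 12.28 shift cm (tool axes) [0.03 0.06 1.11] twist -0.02
```

```bash
python3 -m pendant '[{"jaw":0.1,"linear":[0,0,0.4],"twist":0},{"jaw":0.1,"linear":[0,0,0.3],"twist":0},{"jaw":0.1,"linear":[0,0,0.1],"twist":0},{"jaw":0.1,"linear":[0,0,0],"twist":0},{"jaw":0.1,"linear":[0,0,0],"twist":0}]' | egrep 'pos|ft'; for i in 1 2 3; do python3 -m pendant '[{"jaw":0.1,"linear":[0,0,0.08],"twist":0},{"jaw":0.1,"linear":[0,0,0],"twist":0},{"jaw":0.1,"linear":[0,0,0],"twist":0}]' | egrep 'pos|ft'; done
```

```text
position: [0.503, -0.3395, 0.07]
ft_force: [-0.7, -0.4, -1.6]
position: [0.5029, -0.3394, 0.0689]
ft_force: [0.0, -0.7, -1.9]
position: [0.5028, -0.3393, 0.0679]
ft_force: [-0.3, -0.2, -2.3]
position: [0.5028, -0.3393, 0.067]
ft_force: [-0.1, -0.1, -1.6]
```

```bash
for i in 1 2 3 4; do python3 -m pendant '[{"jaw":0.1,"linear":[0,0,0.06],"twist":0},{"jaw":0.1,"linear":[0,0,0],"twist":0},{"jaw":0.1,"linear":[0,0,0],"twist":0}]' | egrep 'pos|ft'; done
```

```text
position: [0.5028, -0.3393, 0.0665]
ft_force: [0.5, -0.6, -2.6]
position: [0.5028, -0.3393, 0.0659]
ft_force: [-1.3, 0.0, -2.0]
position: [0.5028, -0.3393, 0.0653]
ft_force: [1.1, -0.1, -2.2]
position: [0.5029, -0.3394, 0.0651]
ft_force: [-0.6, 0.1, 1.5]
```

Contact with the bench at the height I expected. Now I release the spacer, rise and check.

```bash
python3 -m pendant '[{"jaw":0.3,"linear":[0,0,0],"twist":0},{"jaw":0.4,"linear":[0,0,0],"twist":0},{"jaw":0.5,"linear":[0,0,0],"twist":0},{"jaw":0.5,"linear":[0,0,0],"twist":0},{"jaw":0.5,"linear":[0,0,-1],"twist":0},{"jaw":0.5,"linear":[0,0,-2],"twist":0},{"jaw":0.5,"linear":[0,0,-3],"twist":0},{"jaw":0.5,"linear":[0,0,-3],"twist":0},{"jaw":0.5,"linear":[0,0,-3],"twist":0},{"jaw":0.5,"linear":[0,0,-2],"twist":0},{"jaw":0.5,"linear":[0,0,0],"twist":0},{"jaw":0.5,"linear":[0,0,0],"twist":0}]'
python3 - <<'E'
from h import *
c=grab('scene');cv2.imwrite('pics/s6.png',cv2.resize(c['color'][140:260,290:450],None,fx=5,fy=5,interpolation=cv2.INTER_CUBIC))
E
```

```text
time: 21.9
position: [0.5035, -0.3399, 0.2069]
tool_rot: [0.994, 0.107, 0.001, 0.002]
ft_force: [0.1, 0.1, -0.8]
grip_width: 0.0434
grip_force: 0.0
```

View pics/s6.png

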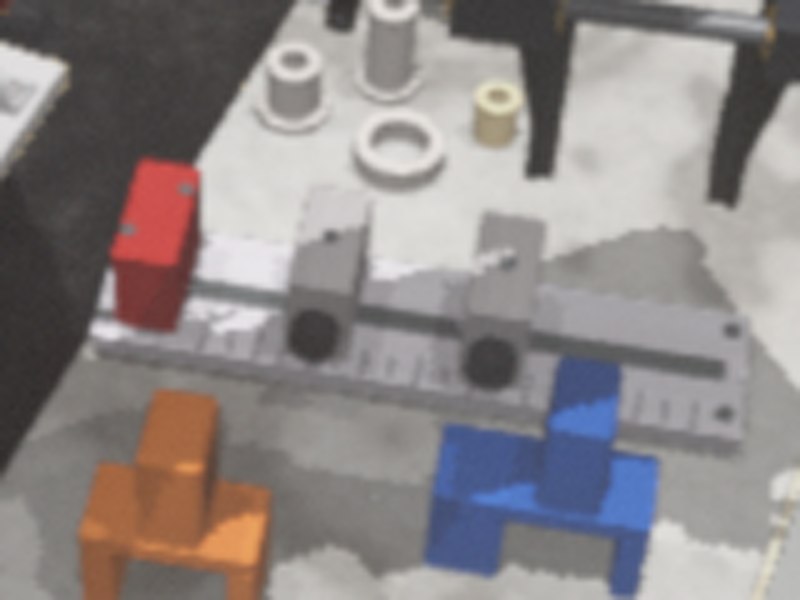

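The picture shows the two gaps equal by eye (stop holes at 331,236 and 507,262). The blue spacer stands upright in front of the rail at (550,490), free of the gripper.

Run:
```python
from h import *
s=dict(np.load("scene0.npz")); w=lambda x,y:onz(s,290+(x+.5)/5-.5,140+(y+.5)/5-.5,.05)
print(np.linalg.norm(w(331,236)-w(507,262)), robot.get_obs()["joint_velocities"].round(3))
print(robot.hand_in())
```

```text
0.06378320817921358 [-0.002  0.031  0.028  0.002 -0.001  0.001]
the job is handed in; nothing more can be done
None
```

Handed in at about 22 s: I drew both steel stops in with the blue spacer until the thick leg just met each neighbour, the stops measure 63.8 mm apart by camera against 64 mm for equal 40 mm gaps, and the blue spacer stands upright and released on the bench in front of the rail.

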